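# Load the magazine strip in job order

## Robot

A 6-joint arm with a two-finger parallel gripper is mounted at the origin on the work surface; the furniture and walls round the work are solid. World frame = base frame: x ahead of the robot, y to its left, z up, the work surface at z = 0. Lengths are in mm, angles in rad, forces in N, time in s.
With the tool pointing down it reaches from about 300 to 775 mm from the base axis. Payload 14.6 kg.
Tool frame: the origin (TCP) lies between the finger pads; the fingertips stand 19 mm ahead of it and the grasp point (between the pads) is the TCP; z points along the fingers, y is the line along which they close (so a half turn about z gives the same grasp; the last joint's range is limited). The gripper opens to 94 mm and grips with 3 to 60 N. Pads are 16 mm wide; open, the fingers measure 119 mm over their backs; the gripper's body (75 mm by 177 mm) begins 78 mm behind the grasp point.
Start: joints at [-1.267, 0.3, 1.521, -0, 1.321, -0.067], TCP at [199.291, -512.613, 224.446] pointing down, gripper open.
Joint ranges: [-3.03, 3.03], [-0.79, 2.21], [0.23, 2.52], [-1.04, 4.18], [0, 3.07], [-2.55, 2.55]. Speed limits (rad/s): [2.22, 2.22, 2.57, 3.14, 3.14, 3.14].

## Interface

Orientations are given as [roll, pitch, yaw] about the fixed x, y, z axes, in that order (R = Rz(yaw) Ry(pitch) Rx(roll)).
In Python, from cell import monitor, imaging, job, find_in, trace gives the robot as it stands. The module is installed in compiled form; this text tells all that it offers.
- The arm moves only by the tool arm_command, never from a script. Its argument "steps" is a list of rows, each a list of 5 numbers: the opening, from 0 (shut) to 1 (fully open), then the shift along the tool's x, y, z in mm, then the turn about the tool's z in degrees. In form: [[gripper, dx, dy, dz, turn], ...]. A call has 1 to 20 rows; each row is the pose to reach, as a shift and turn from the pose commanded when the call began, along the tool's axes at that moment; what a row does not reach only later rows make up. A row lasts 1/8 s, in which the tool goes at most 62.5 mm and 10.7 degrees, less where a joint would pass 70% of its speed; a pose out of reach is approached as far as the arm can. A call with a gripper value outside its range is refused whole. The fingers move at their own pace and stop on an object; "force" is the grip in N (left out, the last holds). Time passes only in rows, so rows that repeat a pose let the fingers close. It gives the time, the measured TCP pose, the force, the opening and the grip force at its end, in the units of the state.
- monitor.read_state(): the state, without advancing time (a new reading comes with each control period).
- imaging.camera(name): name is "side" or "top"; returns a dict with "img" (420x560x3 uint8, red, green, blue), "mtx" (3x3 intrinsics, pixels), "view" (4x4, takes a point from world to camera coordinates). Camera axes: x right, y down, z forward; pixel columns grow to the right and rows downward; lengths in mm; the calibration is good to about 2 mm. A picture is of the moment at which its call begins. There is no depth.
- job.sign_off(): hands the job in; it is judged then, once.
Trained networks look in a picture, given as the dict that the camera call returned (one of the last four; its "shot" number tells which), for a name from the list of things; names that differ only in an ending like _2 or _b are one class to them, and where a whole thing is asked for, a point or a joint stands for the part that bears it (a point fixed in the world has none). Each returns a list of dicts, best first, with "p" (0 to 1); they miss things now and then, are a little off and sometimes report something else, mostly with a low value. They report only what shows in the picture. A call takes as long as a camera call. They do not tell look-alikes from the thing itself.
- find_in(picture, target): "rect" ([centre column, centre row, width, height] in pixels, round what is visible of it).
- trace(picture, target): "region" (420x560 bool, what is visible of it) and "rect" ([centre column, centre row, width, height] in pixels, round what is visible of it).
The state is a dict: "clock": time; "joints": joint angles; "qd": joint speeds; "effort": joint torques, N m; "eef_pos": TCP position; "eef_rot": TCP orientation; "wrist_force": force on the tool from outside, world axes, zero at the start; "moment": the same for the moment, N m; "finger_gap": finger opening in mm; "finger_force": force on a finger pad.
Only numpy, scipy, OpenCV 4.12 (cv2) and the standard library are available. Lean on these libraries where they do the work, as an engineer would, in place of code of your own. Each camera call takes 0.05 s, during which the arm holds its last target. There are 200 camera calls.

## Task

The four toolholders in the grey pots stand, from left to right as the robot sees them, in the order in which the next job uses them. Load them into the empty aluminium magazine strip in that order, starting at the end with the red cap: the leftmost holder into the pocket next to the red cap, the second into the next pocket, and so on. Keep the holders upright and set each one in gently, not dropped, until its flange sits flat on the strip.

Things in the scene. Friction and masses are not known exactly. Their poses are not given: they have to be found in the camera images.
- holder_blue: round loose toolholder, 0.28-0.56 kg, blue disc on its nut: bright 12 mm flat end mill. Origin: centre of flange underside (the seating face); z up. Below: taper 22 mm dia to 12 at -34 mm, 9 mm stud to -46. Above: 34 mm dia flange to 14 mm, 27 mm neck to 26, dark 32 mm dia nut 26-50 mm (grip here), cutter to at most 87 mm
- holder_yellow: round loose toolholder, 0.28-0.56 kg, yellow disc on its nut: thin brass-coloured 7 mm drill. Origin: centre of flange underside (the seating face); z up. Below: taper 22 mm dia to 12 at -34 mm, 9 mm stud to -46. Above: 34 mm dia flange to 14 mm, 27 mm neck to 26, dark 32 mm dia nut 26-50 mm (grip here), cutter to at most 87 mm
- holder_green: round loose toolholder, 0.28-0.56 kg, green disc on its nut: 13 mm spotting drill, brass-coloured cone. Origin: centre of flange underside (the seating face); z up. Below: taper 22 mm dia to 12 at -34 mm, 9 mm stud to -46. Above: 34 mm dia flange to 14 mm, 27 mm neck to 26, dark 32 mm dia nut 26-50 mm (grip here), cutter to at most 87 mm
- holder_white: round loose toolholder, 0.28-0.56 kg, white disc on its nut: 10 mm copper-coloured ball-nose mill. Origin: centre of flange underside (the seating face); z up. Below: taper 22 mm dia to 12 at -34 mm, 9 mm stud to -46. Above: 34 mm dia flange to 14 mm, 27 mm neck to 26, dark 32 mm dia nut 26-50 mm (grip here), cutter to at most 87 mm
- pot_blue: fixed grey pot holding the blue holder at the start; 4 alike, 58x58x52 mm, 24 mm bore, 64 mm pitch, in a straight row (sequence varies) on an 8 mm thick rail 62x286 mm. Origin: centre of its underside; flange seat 52 mm above. y along the row to the left, x across, z up; row within 0.3 rad of the robot's left-right line
- pot_yellow: fixed grey pot holding the yellow holder at the start; 4 alike, 58x58x52 mm, 24 mm bore, 64 mm pitch, in a straight row (sequence varies) on an 8 mm thick rail 62x286 mm. Origin: centre of its underside; flange seat 52 mm above. y along the row to the left, x across, z up; row within 0.3 rad of the robot's left-right line
- pot_green: fixed grey pot holding the green holder at the start; 4 alike, 58x58x52 mm, 24 mm bore, 64 mm pitch, in a straight row (sequence varies) on an 8 mm thick rail 62x286 mm. Origin: centre of its underside; flange seat 52 mm above. y along the row to the left, x across, z up; row within 0.3 rad of the robot's left-right line
- pot_white: fixed grey pot holding the white holder at the start; 4 alike, 58x58x52 mm, 24 mm bore, 64 mm pitch, in a straight row (sequence varies) on an 8 mm thick rail 62x286 mm. Origin: centre of its underside; flange seat 52 mm above. y along the row to the left, x across, z up; row within 0.3 rad of the robot's left-right line
- magazine_strip: fixed aluminium plate 64x276x12 mm on end feet, top 60 mm above the table; left or right of the pots. Origin: its centre at table height; y along it to the left (within 0.3 rad), x across, z up. Four empty 24 mm through bores with black collars at x = 0, y = 96, 32, -32, -96 mm; a seated holder's origin is at z = 60 mm
- cap_red: fixed red end cap of the magazine strip, 66x14x64 mm, beside the first pocket; origin: centre of its underside, on the strip's y axis at +145.5 or -145.5 mm from the strip's origin (it varies; the other end has a grey cap)
There are look-alikes about, which are no part of the job. What is shaped like the holder_blue but pink or purple is not meant.

How it is judged:
By the outcome, as a careful person would: the job done as asked, in the order asked, and still so for the second after the job is handed in, with the robot touching nothing.
It also fails if it takes over 104 s, if anything falls off the work surface, if the arm or the gripper's body presses on something with over 40 N, if the wrist force passes 120 N, or if a joint passes its speed limit or range.

## Working session

There is one attempt and no reset: what is moved stays moved. The work goes in short steps, Python scripts to look and compute and a tool call to move; the robot and the scene stay as the last step left them, time stands still between calls to the robot, and variables do not carry over. Pictures are saved under pics/ and viewed, at most 14 in all, crops included, and the job is handed in when it is done.

Besides the shell and the picture viewer there is one more tool, called after ">>>" as name(argument=value, ...) on one line, values as JSON. arm_command: Moves the arm, as the interface text tells. Its arguments: {"type":"object","properties":{"steps":{"type":"array","items":{"type":"array","items":{"type":"number"}}},"force":{"type":"number"}},"required":["steps"]}

```bash
mkdir -p pics; python3 - <<'E'
from cell import monitor, imaging, find_in
import cv2,numpy as np
print(monitor.read_state())
for n in ("side","top"):
    p=imaging.camera(n); cv2.imwrite(f"pics/{n}0.png",p["img"][:,:,::-1])
    print(n,p["mtx"].tolist(),np.round(p["view"],4).tolist())
    for t in ["holder_blue","holder_yellow","holder_green","holder_white","pot_blue","magazine_strip","cap_red"]:
        print(t,[(np.round(d["rect"],1).tolist(),round(d["p"],2)) for d in find_in(p,t)[:5]])
E
```

```text
{'clock': 0.0, 'joints': array([-1.26658528e+00,  3.00479488e-01,  1.52157137e+00,  1.07573365e-05,
        1.32066812e+00, -6.65762413e-02]), 'qd': array([-1.84124293e-03,  2.58569687e-04,  8.24119722e-04, -7.72353796e-04,
        8.00381145e-05,  9.68691925e-04]), 'effort': array([-4.15803597e-04, -5.31809592e+01, -3.52740884e+01,  7.08039198e-02,
        2.43794970e-02, -6.73856448e-05]), 'eef_pos': array([ 199.23525151, -512.3996216 ,  223.88581808]), 'eef_rot': array([-3.14046953e+00, -8.53269862e-05,  3.70784568e-01]), 'wrist_force': array([-0.00080961,  0.27868328,  0.13712965]), 'moment': array([-0.06053684, -0.01752398, -0.03367281]), 'finger_force': 0.0, 'finger_gap': 93.51819112152968}
side [[522.4834206879591, 0.0, 285.15249671077993], [0.0, 522.4834206879591, 207.62149303980414], [0.0, 0.0, 1.0]] [[0.991, -0.1336, -0.0049, -411.1595], [-0.0816, -0.5757, -0.8136, 92.5429], [0.1059, 0.8067, -0.5815, 1289.2561], [0.0, 0.0, 0.0, 1.0]]
holder_blue [([307.9, 174.0, 14.5, 28.8], 0.84), ([266.6, 240.4, 16.6, 51.6], 0.76), ([272.4, 168.5, 10.5, 34.4], 0.69), ([282.6, 213.6, 14.8,
[... 345 characters left out ...]
244315134165], [0.0, 452.5323770519973, 214.06637188828003], [0.0, 0.0, 1.0]] [[0.1226, -0.9925, -0.0023, -47.0256], [-0.9705, -0.1194, -0.2096, 449.1555], [0.2077, 0.0279, -0.9778, 1010.3286], [0.0, 0.0, 0.0, 1.0]]
holder_blue [([245.1, 191.3, 16.4, 21.3], 0.7), ([204.4, 223.2, 20.4, 11.0], 0.66), ([293.3, 233.6, 15.2, 16.5], 0.52), ([260.2, 230.5, 12.3, 17.0], 0.49), ([328.0, 258.6, 16.3, 24.1], 0.45)]
holder_yellow [([216.4, 186.8, 17.1, 22.7], 0.55)]
holder_green [([165.2, 173.9, 12.7, 22.4], 0.58)]
holder_white [([191.4, 178.8, 16.3, 21.2], 0.67)]
pot_blue [([247.3, 197.9, 29.7, 32.0], 0.79)]
magazine_strip [([191.6, 180.7, 17.8, 18.2], 0.7)]
cap_red [([441.9, 239.8, 21.8, 29.3], 0.71)]
```

```bash
python3 - <<'E'
import cv2
a=cv2.imread("pics/top0.png"); cv2.imwrite("pics/topc.png",cv2.resize(a[120:320,130:470],(800,470),interpolation=cv2.INTER_CUBIC))
a=cv2.imread("pics/side0.png"); cv2.imwrite("pics/sidec.png",cv2.resize(a[110:360,190:400],(504,600),interpolation=cv2.INTER_CUBIC))
E
```

```text
(no output)
```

View pics/topc.png

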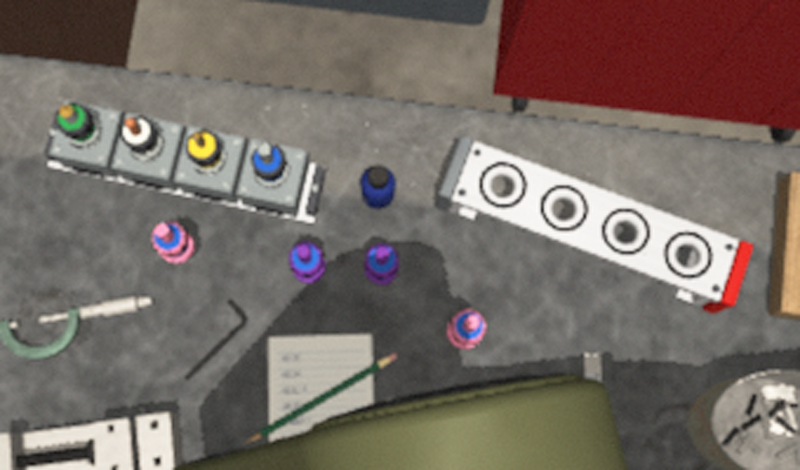

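View pics/sidec.png

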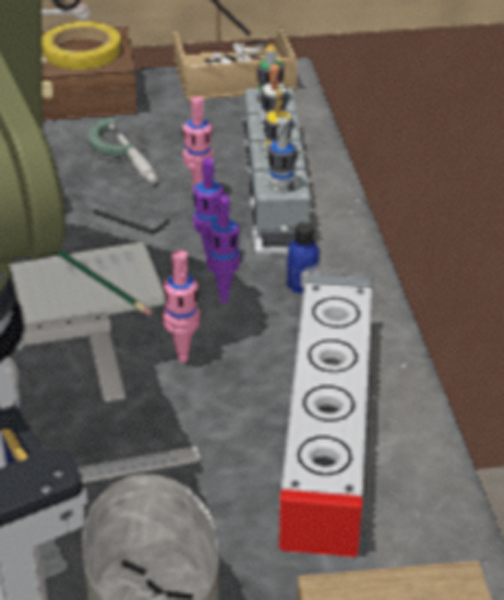

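The top view shows the order from left to right as green, white, yellow, blue (crop 75–268). The red cap is at the right (−y) end of the strip (crop 735,275). The pink and purple look-alikes stand loose in front, with a blue bottle between the pots and the strip.

```bash
cat > h.py <<'E'
import cv2,numpy as np
from scipy.optimize import least_squares
def proj(p,P):
    P=np.atleast_2d(P); c=P@p["view"][:3,:3].T+p["view"][:3,3]
    q=c@p["mtx"].T; return q[:,:2]/q[:,2:]
def backz(p,uv,z):
    R,t=p["view"][:3,:3],p["view"][:3,3]; C=-R.T@t
    d=R.T@np.linalg.inv(p["mtx"])@np.array([uv[0],uv[1],1.]); return (C+d*(z-C[2])/d[2])
HSV={"green":((45,100,40),(85,255,255)),"yellow":((22,130,90),(34,255,255)),"blue":((105,120,70),(122,255,255)),"white":((0,0,170),(179,50,255))}
def blobs(img,col):
    m=cv2.inRange(cv2.cvtColor(img,cv2.COLOR_RGB2HSV),*HSV[col])
    n,l,s,c=cv2.connectedComponentsWithStats(m)
    out=[]
    for i in range(1,n):
        if 15<s[i,4]<400:
            pts=cv2.findContours((l==i).astype(np.uint8),cv2.RETR_EXTERNAL,cv2.CHAIN_APPROX_NONE)[0][0]
            h=cv2.convexHull(pts); M=cv2.moments(h)
            if M["m00"]: out.append((M["m10"]/M["m00"],M["m01"]/M["m00"],*s[i,2:5]))
    return np.array(out)
def row(o,yaw,offs,z): 
    return np.array([[o[0]-np.sin(yaw)*s,o[1]+np.cos(yaw)*s,z] for s in offs])
S=[96,32,-32,-96]
E
python3 - <<'E'
from h import *
from cell import imaging
T,D=imaging.camera("top"),imaging.camera("side")
import pickle; pickle.dump((T,D),open("shots.pkl","wb"))
for p in (T,D): print("cam",-p["view"][:3,:3].T@p["view"][:3,3])
uv=[(343.8,198.2),(370.1,208.4),(396.0,218.6),(422.8,228.4)]
print("pockets top z60",[backz(T,u,60).round(1).tolist() for u in uv])
us=[(190+x/2.4,110+y/2.4) for x,y in((336,312),(332,355),(329,404),(325,456))]
print("pockets side z60",[backz(D,u,60).round(1).tolist() for u in us])
for c in HSV:
  for p,n,box in ((T,"top",(150,150,260,205)),(D,"side",(285,120,325,190))):
    b=blobs(p["img"],c)
    for k in b:
        if box[0]<k[0]<box[2] and box[1]<k[1]<box[3]: print(c,n,k.round(1).tolist(),backz(p,k[:2],110).round(1).tolist())
E
```

```text
cam [ 231.80848871  -21.25522731 1081.90987909]
cam [  278.53766123 -1041.65003878   822.90928677]
pockets top z60 [[503.0, -123.2, 60.0], [486.2, -185.9, 60.0], [469.5, -247.1, 60.0], [454.1, -309.7, 60.0]]
pockets side z60 [[502.8, -125.2, 60.0], [486.4, -186.3, 60.0], [470.8, -250.0, 60.0], [454.9, -311.4, 60.0]]
green top [160.3, 169.9, 11.0, 12.0, 58.0] [504.7, 296.7, 110.0]
yellow top [215.5, 181.5, 12.0, 12.0, 93.0] [493.1, 169.6, 110.0]
yellow side [304.8, 157.8, 8.0, 5.0, 25.0] [492.0, 169.7, 110.0]
blue top [243.5, 187.7, 12.0, 10.0, 65.0] [486.6, 105.5, 110.0]
blue side [307.0, 171.1, 10.0, 5.0, 25.0] [486.4, 101.1, 110.0]
white top [165.9, 177.5, 29.0, 23.0, 219.0] [488.7, 281.0, 110.0]
white top [187.7, 175.7, 12.0, 10.0, 66.0] [498.8, 233.5, 110.0]
white top [193.0, 183.5, 27.0, 23.0, 238.0] [482.4, 218.7, 110.0]
white top [219.5, 188.9, 28.0, 24.0, 248.0] [477.2, 158.1, 110.0]
white top [245.2, 192.9, 27.0, 27.0, 296.0] [475.2, 100.1, 110.0]
white top [153.9, 190.1, 10.0, 5.0, 24.0] [456.7, 302.4, 110.0]
white top [207.1, 201.7, 8.0, 4.0, 16.0] [444.9, 180.9, 110.0]
```

>>> arm_command(steps=[[0.7,36,-40,-1,-4],[0.7,72,-80,-2,-8],[0.7,108,-120,-3,-12],[0.7,144,-160,-4,-16],[0.7,180,-200,-5,-20],[0.7,216,-240,-6,-24],[0.7,252,-280,-6,-28],[0.7,288,-320,-6,-32],[0.7,324,-360,-6,-36],[0.7,360,-400,-6,-40],[0.7,396,-440,-6,-44],[0.7,432,-480,-6,-48],[0.7,468,-520,-6,-52],[0.7,504,-560,-6,-56],[0.7,540,-600,-6,-60],[0.7,578,-643.5,-6,-63.4],[0.7,578,-643.5,-6,-63.4],[0.7,578,-643.5,-6,-63.4]], force=45)

```text
clock: 3.15
eef_pos: [504.6, 296.3, 230.2]
eef_rot: [-3.141, 0.0, 1.477]
wrist_force: [-0.5, -0.4, -0.1]
finger_gap: 65.9
finger_force: 0.0
```

```bash
cat > go.py <<'E'
# go.py x y z yawdeg : shift/turn from the present pose
import sys,numpy as np
from cell import monitor,imaging
def need(x,y,z,yd,s=None):
    s=s or monitor.read_state(); e=s["eef_pos"]; a=s["eef_rot"][2]
    d=np.array([x,y,z])-e
    return [round(float(v),1) for v in (np.cos(a)*d[0]+np.sin(a)*d[1],np.sin(a)*d[0]-np.cos(a)*d[1],-d[2],np.degrees(a)-yd)]
if __name__=="__main__":
    s=monitor.read_state()
    print(s["clock"],s["eef_pos"].round(1),s["eef_rot"].round(3),s["wrist_force"].round(1),s["finger_gap"].round(1),s["finger_force"])
    v=list(map(float,sys.argv[1:]))
    for i in range(0,len(v),4): print(need(*v[i:i+4],s))
E
python3 go.py 504.8 296.8 98 84.6
python3 - <<'E'
from cell import imaging; import cv2
a=imaging.camera("side")["img"][:,:,::-1]; b=imaging.camera("top")["img"][:,:,::-1]
f=lambda i:cv2.resize(i,(400,500),interpolation=cv2.INTER_CUBIC)
cv2.imwrite("pics/p1.png",cv2.hconcat([f(a[80:230,240:360]),f(b[100:250,100:220])]))
E
```

```text
Traceback (most recent call last):
  File "go.py", line 10, in <module>
    print(s["clock"],s["eef_pos"].round(1),s["eef_rot"].round(3),s["wrist_force"].round(1),s["finger_gap"].round(1),s["finger_force"])
                                                                                           ^^^^^^^^^^^^^^^^^^^^^
AttributeError: 'float' object has no attribute 'round'
```

View pics/p1.png

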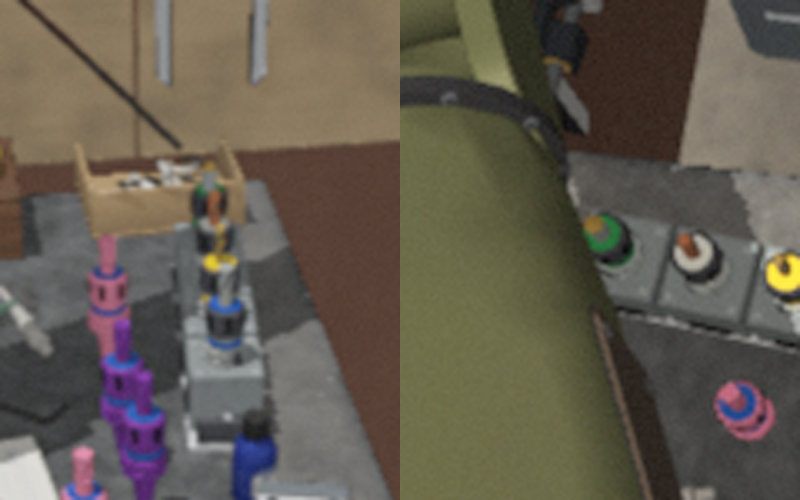

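Side view: the fingers (cols 163 and 259) straddle the green holder (col 210) symmetrically, so I can go down.

>>> arm_command(steps=[[0.7,0,-0.5,40,0],[0.7,0,-0.5,80,0],[0.7,0,-0.5,110,0],[0.7,0,-0.5,125,0],[0.7,0,-0.5,132,0],[0.7,0,-0.5,132,0],[0.25,0,-0.5,132,0],[0.25,0,-0.5,132,0],[0.25,0,-0.5,132,0],[0.25,0,-0.5,132,0],[0.25,0,-0.5,132,0]], force=45)

```text
clock: 4.62
eef_pos: [504.6, 296.7, 98.7]
eef_rot: [3.141, -0.0, 1.477]
wrist_force: [1.0, -0.7, 1.7]
finger_gap: 31.0
finger_force: 45.0
```

```bash
sed -i 's/s\["finger_gap"\].round(1)/s["finger_gap"]/' go.py; python3 go.py 504.8 296.8 250 84.6
```

```text
4.625 [504.6 296.7  98.7] [ 3.141 -0.     1.477] [ 1.  -0.7  1.7] 31.035826722356923 45.00050312024541
[0.1, 0.2, -151.3, 0.0]
```

>>> arm_command(steps=[[0.25,0,0,-20,0],[0.25,0,0,-60,0],[0.25,0,0,-110,0],[0.25,0,0,-150,0],[0.25,-20,0,-150,0],[0.25,-65,0.5,-150,1],[0.25,-115,1,-150,2],[0.25,-170,1.5,-150,3],[0.25,-225,2,-150,4],[0.25,-280,3,-150,5],[0.25,-335,4,-150,6],[0.25,-390,5,-150,7],[0.25,-445,5.5,-150,8],[0.25,-500,6,-150,8.6],[0.25,-550,6.5,-150,9.2],[0.25,-590,6.9,-150,9.2],[0.25,-609,6.9,-150,9.2],[0.25,-609,6.9,-150,9.2],[0.25,-609,6.9,-150,9.2]])

```text
clock: 7.0
eef_pos: [454.2, -309.4, 247.8]
eef_rot: [-3.141, -0.001, 1.317]
wrist_force: [0.1, -0.1, -3.4]
finger_gap: 30.9
finger_force: 45.0
```

```bash
python3 go.py 454.5 -310.3 115 75.4
python3 - <<'E'
from cell import imaging; import cv2
a=imaging.camera("side")["img"][:,:,::-1]; b=imaging.camera("top")["img"][:,:,::-1]
f=lambda i:cv2.resize(i,(400,500),interpolation=cv2.INTER_CUBIC)
cv2.imwrite("pics/p2.png",cv2.hconcat([f(a[190:340,265:385]),f(b[150:300,340:460])]))
E
```

```text
7.0 [ 454.2 -309.4  247.8] [-3.141e+00 -1.000e-03  1.317e+00] [ 0.1 -0.1 -3.4] 30.868761026765295 44.99860690324567
[-0.8, 0.5, 132.8, 0.1]
```

View pics/p2.png

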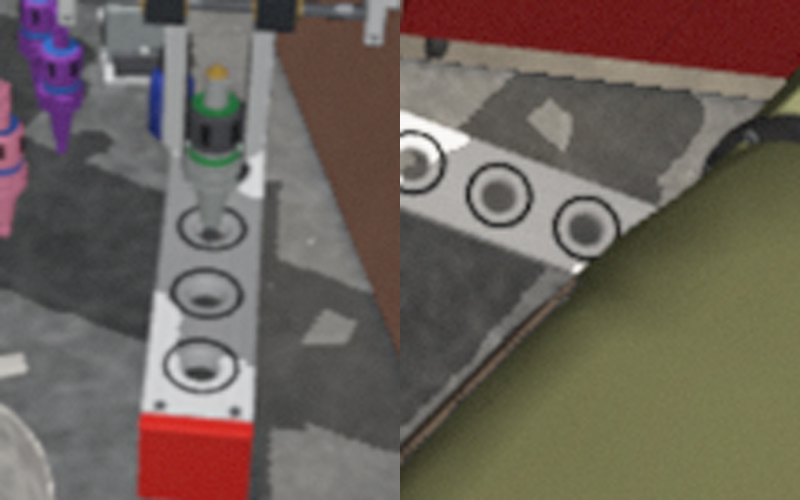

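The side view shows the green holder hanging upright over the strip, clear of everything. I'll lower it part way and check the force.

>>> arm_command(steps=[[0.25,-0.8,0.5,30,0.1],[0.25,-0.8,0.5,70,0.1],[0.25,-0.8,0.5,95,0.1],[0.25,-0.8,0.5,110,0.1],[0.25,-0.8,0.5,120,0.1],[0.25,-0.8,0.5,130,0.1],[0.25,-0.8,0.5,137,0.1],[0.25,-0.8,0.5,137,0.1],[0.25,-0.8,0.5,137,0.1]])

```text
clock: 8.22
eef_pos: [454.8, -311.4, 111.9]
eef_rot: [3.141, 0.0, 1.315]
wrist_force: [0.5, 0.4, -4.2]
finger_gap: 31.0
finger_force: 45.0
```

```bash
python3 go.py 454.5 -310.3 98.5 75.4
python3 - <<'E'
from cell import imaging; import cv2
a=imaging.camera("side")["img"][:,:,::-1]
cv2.imwrite("pics/p3.png",cv2.resize(a[220:340,270:370],(500,600),interpolation=cv2.INTER_CUBIC))
E
```

```text
8.225 [ 454.8 -311.4  111.9] [3.141 0.    1.315] [ 0.5  0.4 -4.2] 30.9639650981477 44.9988318735268
[1.0, -0.6, 13.4, -0.1]
```

View pics/p3.png

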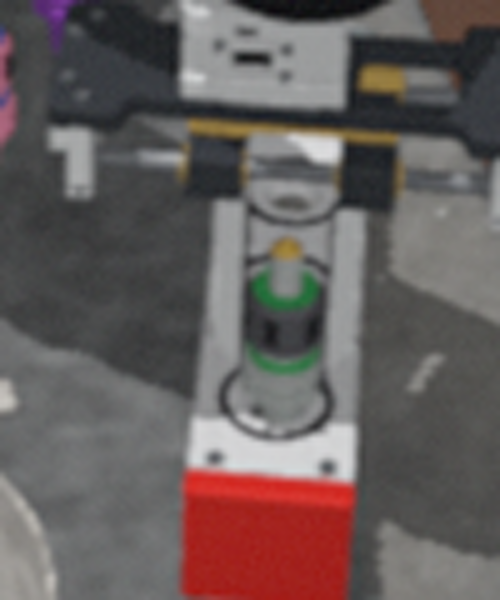

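Side view: the green tip is inside pocket 1, within about 1 mm of the ring centre (277,398), and the force is the weight only. Next I'll seat it.

>>> arm_command(steps=[[0.25,0.4,-0.6,4,0],[0.25,0.4,-0.6,8,0],[0.25,0.4,-0.6,11,0],[0.25,0.4,-0.6,12,0],[0.25,0.4,-0.6,13,0],[0.25,0.4,-0.6,13,0]])

```text
clock: 9.02
eef_pos: [454.2, -310.7, 98.7]
eef_rot: [3.142, -0.0, 1.315]
wrist_force: [-1.2, 2.6, -0.1]
finger_gap: 31.3
finger_force: 45.0
```

>>> arm_command(steps=[[0.25,0,0,0.5,0],[0.4,0,0,0.5,0],[0.7,0,0,0.5,0],[0.7,0,0,0.5,0],[0.7,0,0,-15,0],[0.7,0,0,-60,0],[0.7,0,0,-115,0],[0.7,25,-4,-131,0],[0.7,75,-13,-131,-1],[0.7,130,-23,-131,-2],[0.7,185,-32,-131,-3],[0.7,240,-42,-131,-4],[0.7,295,-52,-131,-5],[0.7,350,-61,-131,-6],[0.7,405,-71,-131,-7],[0.7,455,-80,-131,-8],[0.7,500,-88,-131,-9],[0.7,525,-92,-131,-9.2],[0.7,537,-94.4,-131,-9.2],[0.7,537,-94.4,-131,-9.2]])

```text
clock: 11.52
eef_pos: [498.7, 232.7, 229.9]
eef_rot: [3.141, -0.0, 1.476]
wrist_force: [0.5, 0.4, 0.5]
finger_gap: 65.7
finger_force: 0.0
```

```bash
python3 go.py 498.8 233.1 98 84.6
python3 - <<'E'
from cell import imaging; import cv2
a=imaging.camera("side")["img"][:,:,::-1];b=imaging.camera("top")["img"][:,:,::-1]
f=lambda i:cv2.resize(i,(400,500),interpolation=cv2.INTER_CUBIC)
cv2.imwrite("pics/p4.png",cv2.hconcat([f(a[90:340,200:400]),f(b[150:300,340:460])]))
E
```

```text
11.525 [498.7 232.7 229.9] [ 3.141 -0.     1.476] [0.5 0.4 0.5] 65.65942896875826 0.0
[0.4, 0.1, 131.9, -0.0]
```

View pics/p4.png

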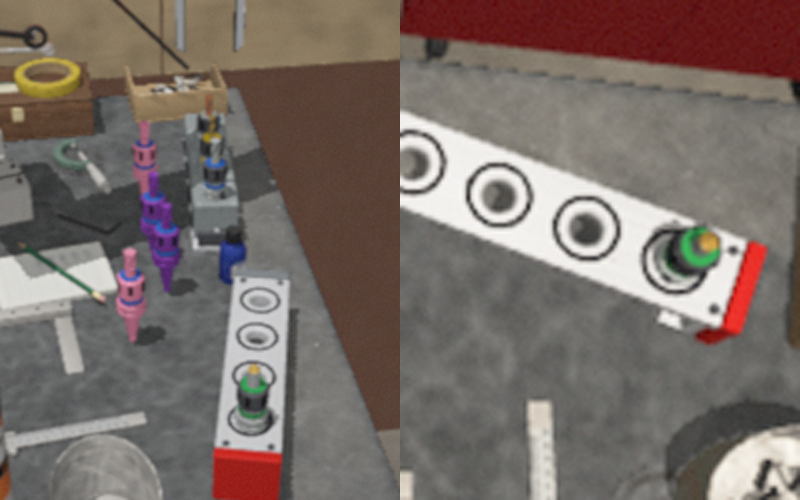

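The green holder stands upright in the pocket beside the red cap. Next is white.

>>> arm_command(steps=[[0.7,0.4,0,40,0],[0.7,0.4,0,80,0],[0.7,0.4,0,110,0],[0.7,0.4,0,125,0],[0.7,0.4,0,131.5,0],[0.7,0.4,0,131.5,0],[0.25,0.4,0,131.5,0],[0.25,0.4,0,131.5,0],[0.25,0.4,0,131.5,0],[0.25,0.4,0,131.5,0],[0.25,0.4,0,131.5,0]], force=45)

```text
clock: 13.0
eef_pos: [498.9, 233.2, 98.2]
eef_rot: [3.141, -0.0, 1.476]
wrist_force: [0.4, -0.9, 2.1]
finger_gap: 31.3
finger_force: 45.0
```

```bash
python3 go.py 498.8 233.1 250 84.6 469.8 -248.6 250 75.4
python3 - <<'E'
from h import *; from cell import imaging
p=imaging.camera("top"); 
for k in blobs(p["img"],"green"):
    if k[0]>400: print(k.round(1),backz(p,k[:2],110).round(1))
p=imaging.camera("side")
for k in blobs(p["img"],"green"):
    if k[1]>200:print(k.round(1),backz(p,k[:2],110).round(1))
E
```

```text
13.0 [498.9 233.2  98.2] [ 3.141 -0.     1.476] [ 0.4 -0.9  2.1] 31.281295389916085 45.00046601460781
[-0.1, -0.1, -151.8, -0.1]
[-482.3, 16.8, -151.8, 9.1]
[414.7  12.   18.   17.  111. ] [ 974.4 -244.5  110. ]
[425.6  23.8   4.    9.   19. ] [ 945.5 -272.7  110. ]
[416.8  36.1  31.   11.  176. ] [ 909.7 -253.6  110. ]
[429.1 223.9  12.   12.   67. ] [ 455.  -308.6  110. ]
[218.3 217.5  14.   10.   17. ] [251.6 -69.8 110. ]
[549.4 245.2  14.    6.   45. ] [ 945.7 -267.5  110. ]
[548.3 267.8  12.    8.   57. ] [ 905.2 -333.4  110. ]
[549.2 276.2  13.    9.   68. ] [ 893.7 -356.8  110. ]
[326.1 282.5  13.    8.   50. ] [ 453.9 -313.1  110. ]
[325.2 296.6  12.    4.   18. ] [ 444.8 -350.4  110. ]
```

>>> arm_command(steps=[[0.25,0,0,-20,0],[0.25,0,0,-60,0],[0.25,0,0,-110,0],[0.25,0,0,-150,0],[0.25,-20,0.5,-150,0],[0.25,-65,2,-150,1],[0.25,-115,4,-150,2],[0.25,-170,6,-150,3],[0.25,-225,8,-150,4],[0.25,-280,10,-150,5],[0.25,-335,12,-150,6],[0.25,-385,14,-150,7],[0.25,-430,15,-150,8],[0.25,-465,16,-150,9.1],[0.25,-482,16.8,-150,9.1],[0.25,-482,16.8,-150,9.1],[0.25,-482,16.8,-150,9.1]])

```text
clock: 15.22
eef_pos: [469.5, -247.4, 247.4]
eef_rot: [-3.141, -0.0, 1.318]
wrist_force: [-0.4, -0.2, -3.7]
finger_gap: 30.9
finger_force: 45.0
```

```bash
python3 go.py 469.8 -248.6 98 75.4
```

```text
15.225 [ 469.5 -247.4  247.4] [-3.141 -0.     1.318] [-0.4 -0.2 -3.7] 30.86727453535318 44.99895023647696
[-1.1, 0.6, 149.4, 0.1]
```

>>> arm_command(steps=[[0.25,0,0,30,0],[0.25,0,0,70,0],[0.25,0,0,95,0],[0.25,0,0,110,0],[0.25,0,0,120,0],[0.25,0,0,130,0],[0.25,0,0,137,0],[0.25,0,0,137,0],[0.25,0,0,137,0]])

```text
clock: 16.35
eef_pos: [469.8, -248.5, 111.4]
eef_rot: [3.141, 0.0, 1.317]
wrist_force: [-0.2, -0.9, -2.3]
finger_gap: 31.1
finger_force: 45.0
```

```bash
python3 go.py 470 -248.8 98.2 75.4
```

```text
16.35 [ 469.8 -248.5  111.4] [3.141 0.    1.317] [-0.2 -0.9 -2.3] 31.08765682000678 44.99896607827395
[-0.3, 0.3, 13.2, 0.0]
```

>>> arm_command(steps=[[0.25,-0.2,0.2,4,0],[0.25,-0.2,0.2,8,0],[0.25,-0.2,0.2,11,0],[0.25,-0.2,0.2,12,0],[0.25,-0.2,0.2,13,0],[0.25,-0.2,0.2,13,0]])

```text
clock: 17.1
eef_pos: [469.8, -248.5, 98.2]
eef_rot: [3.141, -0.0, 1.317]
wrist_force: [-0.5, 1.1, -0.3]
finger_gap: 30.9
finger_force: 45.0
```

```bash
python3 go.py 492.7 169.4 230 84.6
```

```text
17.1 [ 469.8 -248.5   98.2] [ 3.141 -0.     1.317] [-0.5  1.1 -0.3] 30.91202716620654 44.99981595610734
[410.3, -82.9, -131.8, -9.2]
```

>>> arm_command(steps=[[0.25,0,0,0.5,0],[0.4,0,0,0.5,0],[0.7,0,0,0.5,0],[0.7,0,0,0.5,0],[0.7,0,0,-15,0],[0.7,0,0,-60,0],[0.7,0,0,-115,0],[0.7,25,-5,-131,0],[0.7,75,-15,-131,-1],[0.7,125,-25,-131,-2],[0.7,175,-35,-131,-3],[0.7,225,-45,-131,-4.5],[0.7,275,-56,-131,-6],[0.7,325,-66,-131,-7.5],[0.7,370,-75,-131,-9],[0.7,400,-81,-131,-9.2],[0.7,410,-83,-131,-9.2],[0.7,410,-83,-131,-9.2],[0.7,410,-83,-131,-9.2]])

```text
clock: 19.48
eef_pos: [492.6, 168.1, 229.2]
eef_rot: [3.141, 0.0, 1.476]
wrist_force: [-0.1, 0.4, -0.2]
finger_gap: 65.6
finger_force: 0.0
```

```bash
python3 go.py 492.7 169.4 98.2 84.6
python3 - <<'E'
from cell import imaging; import cv2
a=imaging.camera("side")["img"][:,:,::-1];b=imaging.camera("top")["img"][:,:,::-1]
f=lambda i:cv2.resize(i,(400,500),interpolation=cv2.INTER_CUBIC)
cv2.imwrite("pics/p5.png",cv2.hconcat([f(a[90:340,200:400]),f(b[150:300,340:460])]))
E
```

```text
19.475 [492.6 168.1 229.2] [3.141 0.    1.476] [-0.1  0.4 -0.2] 65.64291758108486 0.0
[1.3, 0.0, 131.0, -0.0]
```

View pics/p5.png

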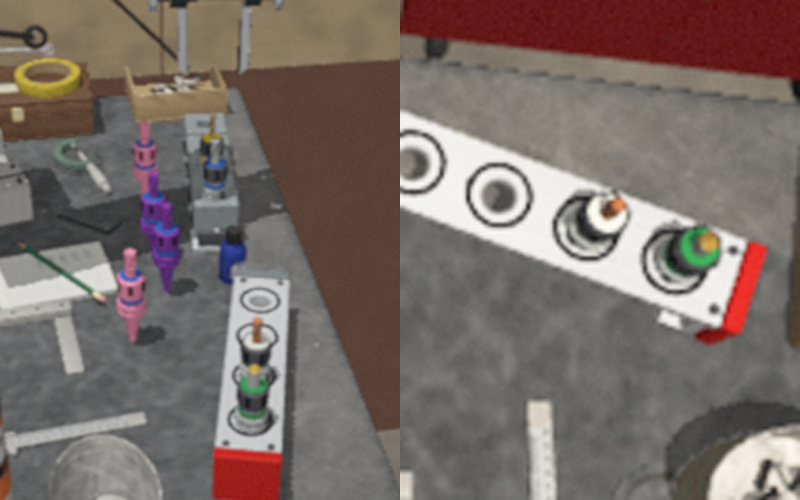

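White and green both sit upright in the first two pockets. Next is yellow.

>>> arm_command(steps=[[0.7,0.4,0,40,0],[0.7,0.6,0,80,0],[0.7,0.6,0,110,0],[0.7,0.6,0,125,0],[0.7,0.6,0,131,0],[0.7,0.6,0,131,0],[0.25,0.6,0,131,0],[0.25,0.6,0,131,0],[0.25,0.6,0,131,0],[0.25,0.6,0,131,0],[0.25,0.6,0,131,0]], force=45)

```text
clock: 20.95
eef_pos: [492.9, 169.8, 98.2]
eef_rot: [3.141, -0.0, 1.477]
wrist_force: [1.3, 0.2, 1.6]
finger_gap: 31.0
finger_force: 45.0
```

```bash
python3 go.py 486.2 -186.4 250 75.4
```

```text
20.95 [492.9 169.8  98.2] [ 3.141 -0.     1.477] [1.3 0.2 1.6] 31.02671885640668 45.00044068641728
[-355.2, 26.6, -151.8, 9.2]
```

>>> arm_command(steps=[[0.25,0,0,-20,0],[0.25,0,0,-60,0],[0.25,0,0,-110,0],[0.25,0,0,-150,0],[0.25,-20,1.5,-150,0],[0.25,-65,5,-150,1],[0.25,-115,8.5,-150,2.5],[0.25,-165,12.5,-150,4],[0.25,-215,16,-150,5.5],[0.25,-265,20,-150,7],[0.25,-310,23,-150,8.5],[0.25,-340,25.5,-150,9.2],[0.25,-355.2,26.6,-150,9.2],[0.25,-355.2,26.6,-150,9.2],[0.25,-355.2,26.6,-150,9.2],[0.25,-355.2,26.6,-150,9.2]])

```text
clock: 22.95
eef_pos: [486.0, -185.5, 248.0]
eef_rot: [3.141, -0.0, 1.318]
wrist_force: [0.4, -0.1, -4.1]
finger_gap: 30.9
finger_force: 45.0
```

>>> arm_command(steps=[[0.25,0,0,30,0],[0.25,0,0,70,0],[0.25,0,0,95,0],[0.25,0,0,110,0],[0.25,0,0,120,0],[0.25,0,0,130,0],[0.25,0,0,137,0],[0.25,0,0,137,0],[0.25,0,0,137,0]])

```text
clock: 24.08
eef_pos: [486.1, -186.5, 111.3]
eef_rot: [3.141, 0.0, 1.317]
wrist_force: [0.6, -0.5, -4.0]
finger_gap: 30.7
finger_force: 45.0
```

```bash
python3 go.py 486.2 -186.4 98.2 75.4
```

```text
24.075 [ 486.1 -186.5  111.3] [3.141 0.    1.317] [ 0.6 -0.5 -4. ] 30.748481021725453 44.9987214646535
[0.1, 0.1, 13.1, 0.0]
```

>>> arm_command(steps=[[0.25,0,0,4,0],[0.25,0,0,8,0],[0.25,0,0,11,0],[0.25,0,0,12,0],[0.25,0,0,13,0],[0.25,0,0,13,0]])

```text
clock: 24.82
eef_pos: [485.9, -186.3, 98.2]
eef_rot: [3.141, -0.0, 1.317]
wrist_force: [-2.0, 1.6, 0.2]
finger_gap: 31.1
finger_force: 45.0
```

```bash
python3 go.py 486.7 105.6 230 84.6
```

```text
24.825 [ 485.9 -186.3   98.2] [ 3.141 -0.     1.317] [-2.   1.6  0.2] 31.128438695972168 45.00006371294148
[282.8, -72.6, -131.8, -9.2]
```

>>> arm_command(steps=[[0.25,0,0,0.5,0],[0.4,0,0,0.5,0],[0.7,0,0,0.5,0],[0.7,0,0,0.5,0],[0.7,0,0,-15,0],[0.7,0,0,-60,0],[0.7,0,0,-115,0],[0.7,20,-5,-131,0],[0.7,65,-17,-131,-1],[0.7,115,-30,-131,-2.5],[0.7,165,-42,-131,-4.5],[0.7,215,-55,-131,-6.5],[0.7,255,-65,-131,-8.5],[0.7,277,-71,-131,-9.2],[0.7,283,-72.6,-131,-9.2],[0.7,283,-72.6,-131,-9.2],[0.7,283,-72.6,-131,-9.2]])

```text
clock: 26.95
eef_pos: [486.7, 105.1, 228.9]
eef_rot: [-3.142, 0.0, 1.476]
wrist_force: [0.2, -0.6, -0.6]
finger_gap: 65.6
finger_force: 0.0
```

>>> arm_command(steps=[[0.7,0,0,40,0],[0.7,0,0,80,0],[0.7,0,0,110,0],[0.7,0,0,125,0],[0.7,0,0,131,0],[0.7,0,0,131,0],[0.25,0,0,131,0],[0.25,0,0,131,0],[0.25,0,0,131,0],[0.25,0,0,131,0],[0.25,0,0,131,0]], force=45)

```text
clock: 28.32
eef_pos: [487.0, 105.8, 98.2]
eef_rot: [3.141, -0.0, 1.477]
wrist_force: [0.6, -0.8, 2.1]
finger_gap: 30.9
finger_force: 45.0
```

```bash
python3 go.py 502.6 -124.4 250 75.4
```

```text
28.325 [487.  105.8  98.2] [ 3.141 -0.     1.477] [ 0.6 -0.8  2.1] 30.90805994926308 45.00045054769089
[-227.7, 37.0, -151.8, 9.2]
```

>>> arm_command(steps=[[0.25,0,0,-20,0],[0.25,0,0,-60,0],[0.25,0,0,-110,0],[0.25,0,0,-150,0],[0.25,-20,3,-150,0],[0.25,-65,10,-150,1.5],[0.25,-110,18,-150,3.5],[0.25,-155,25,-150,5.5],[0.25,-195,32,-150,7.5],[0.25,-220,36,-150,9.2],[0.25,-227.7,37,-150,9.2],[0.25,-227.7,37,-150,9.2],[0.25,-227.7,37,-150,9.2],[0.25,-227.7,37,-150,9.2]])

```text
clock: 30.08
eef_pos: [502.3, -123.6, 248.0]
eef_rot: [-3.142, -0.0, 1.318]
wrist_force: [-0.1, -0.2, -2.7]
finger_gap: 31.0
finger_force: 45.0
```

>>> arm_command(steps=[[0.25,0,0,30,0],[0.25,0,0,70,0],[0.25,0,0,95,0],[0.25,0,0,110,0],[0.25,0,0,120,0],[0.25,0,0,130,0],[0.25,0,0,137,0],[0.25,0,0,137,0],[0.25,0,0,137,0]])

```text
clock: 31.2
eef_pos: [502.5, -124.4, 111.3]
eef_rot: [3.141, 0.0, 1.317]
wrist_force: [0.2, 1.0, -3.5]
finger_gap: 31.1
finger_force: 45.0
```

```bash
python3 go.py 502.6 -124.4 98.2 75.4
python3 - <<'E'
from cell import imaging; import cv2
a=imaging.camera("side")["img"][:,:,::-1]
cv2.imwrite("pics/p6.png",cv2.resize(a[190:340,270:395],(500,600),interpolation=cv2.INTER_CUBIC))
E
```

```text
31.2 [ 502.5 -124.4  111.3] [3.141 0.    1.317] [ 0.2  1.  -3.5] 31.07113187466984 44.99905399772615
[0.1, 0.0, 13.1, 0.0]
```

View pics/p6.png

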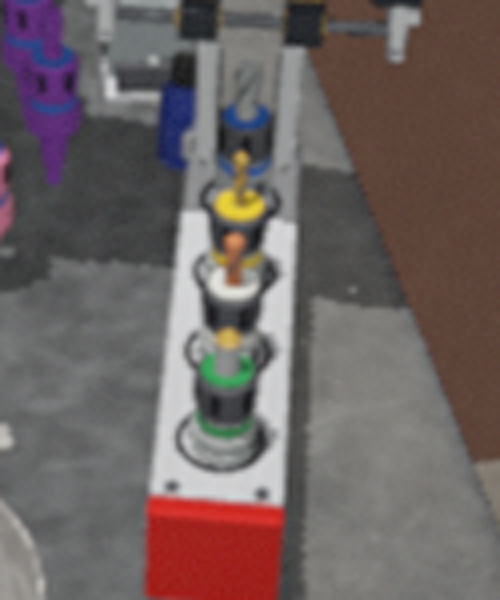

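Green, white and yellow stand seated from the red cap outward. Blue is entering the last pocket (245,130) with no contact force, so I'll seat and release it.

>>> arm_command(steps=[[0.25,0,0,4,0],[0.25,0,0,8,0],[0.25,0,0,11,0],[0.25,0,0,12,0],[0.25,0,0,13,0],[0.25,0,0,13,0]])

```text
clock: 32.0
eef_pos: [502.4, -124.4, 98.2]
eef_rot: [3.141, -0.0, 1.317]
wrist_force: [-1.1, 1.6, 0.6]
finger_gap: 31.2
finger_force: 45.0
```

>>> arm_command(steps=[[0.25,0,0,0.5,0],[0.4,0,0,0.5,0],[0.7,0,0,0.5,0],[0.7,0,0,0.5,0],[0.7,0,0,-15,0],[0.7,0,0,-60,0],[0.7,0,0,-115,0],[0.7,20,0,-135,0],[0.7,65,0,-135,0],[0.7,115,0,-135,0],[0.7,165,0,-135,0],[0.7,215,0,-135,0],[0.7,250,0,-135,0],[0.7,250,0,-135,0],[0.7,250,0,-135,0],[0.7,250,0,-135,0]])

```text
clock: 34.0
eef_pos: [565.1, 116.6, 233.4]
eef_rot: [3.141, -0.0, 1.316]
wrist_force: [0.5, 0.0, 0.3]
finger_gap: 65.6
finger_force: 0.0
```

```bash
python3 - <<'E'
from h import *
from cell import imaging
P={n:imaging.camera(n) for n in("top","side")}
exp={"green":(454.2,-310.7),"white":(469.8,-248.5),"yellow":(485.9,-186.3),"blue":(502.4,-124.4)}
for c,e in exp.items():
  for n,p in P.items():
    for k in blobs(p["img"],c):
        q=backz(p,k[:2],110)
        if np.hypot(*(q[:2]-e))<12: print(c,n,(q[:2]-e).round(1),k[4])
a=P["side"]["img"][:,:,::-1];b=P["top"]["img"][:,:,::-1]
f=lambda i:cv2.resize(i,(400,500),interpolation=cv2.INTER_CUBIC)
cv2.imwrite("pics/p7.png",cv2.hconcat([f(a[190:340,270:390]),f(b[150:300,330:450])]))
E
```

```text
green top [0.8 2.1] 67.0
green side [ 0.1 -2.3] 53.0
white side [-1.5 -2.5] 46.0
yellow top [0.8 1.1] 88.0
yellow side [ 0.5 -2.2] 66.0
blue top [-0.3  1.2] 65.0
blue side [-0.5 -3.9] 37.0
```

View pics/p7.png

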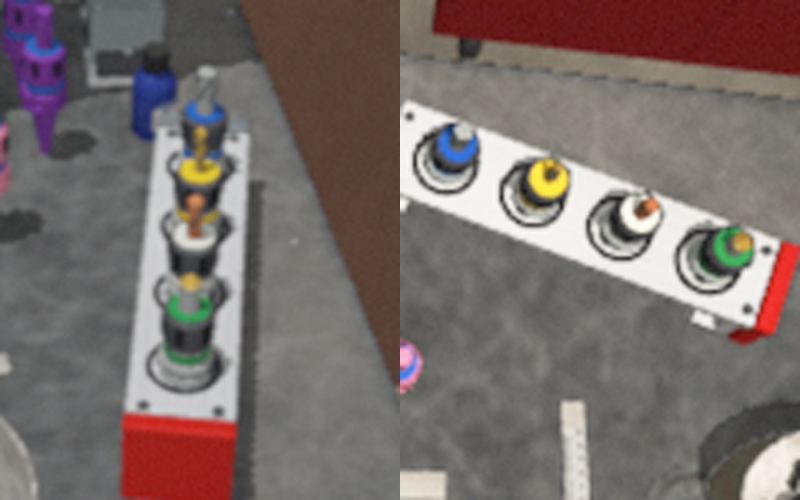

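From the red cap the order is green, white, yellow, blue. All four sit centred and upright, and the robot is clear.

```bash
python3 -c "
from cell import job; print(job.sign_off())"
```

```text
the job is handed in; nothing more can be done
None
```

I loaded all four holders upright and seated in the magazine strip, in the order green, white, yellow, blue from the red cap. I handed the job in at about 34 s on the robot's clock, but sign-off returned no verdict.

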